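# Press the standards' stoppers home, weakest first

## Robot

A 6-joint arm with a two-finger parallel gripper is mounted at the origin on the work surface. World frame = base frame: x ahead of the robot, y to its left, z up, the work surface at z = 0. Lengths are in m, angles in rad, forces in N, time in s.
With the tool pointing down it reaches from about 0.25 to 0.85 m from the base axis. Payload 12.5 kg.
Tool frame: the origin (TCP) lies at the very end of the fingers, on their centre line; the grasp point (between the pads) lies 19 mm behind it (pinch_z is the z of the grasp point in the tool frame, in m); z points along the fingers, y is the direction in which the jaws open and shut (so a half turn about z gives the same grasp; the last joint's range is limited). The gripper opens to 93 mm and grips with 3 to 60 N. Pads are 15 mm wide; open, the fingers measure 128 mm over their backs; the gripper's body (75 mm by 188 mm) begins 65 mm behind the grasp point.
Start: joints at [1.089, 0.351, 1.652, -0, 1.139, -0.085], TCP at [0.213, 0.507, 0.219] pointing down, gripper open.
Joint ranges: [-2.75, 2.75], [-0.79, 2.1], [0.01, 2.65], [-1.57, 4.71], [0.07, 3.14], [-2.87, 2.87]. Speed limits (rad/s): [2.22, 2.22, 2.79, 3.14, 3.14, 3.14].

## Interface

Orientations are given as a unit quaternion [w, x, y, z].
In Python, from plant import read_state, snapshot, job_done, pinch_z gives the robot as it stands.
- The arm moves only by the shell command python3 -m crank 'ROWS'. ROWS is JSON, a list of rows, each an object with "offset": the shift along the world's x, y, z in mm, a list of three; "twist": the turn, a rotation vector about the world's x, y, z in degrees, a list of three; "fingers": the opening, from -1 (shut) to 1 (fully open). In form: [{"offset": [tx, ty, tz], "twist": [rx, ry, rz], "fingers": fingers}, ...]. A call has exactly 5 rows; each row shifts and turns the pose as measured when the row begins; what a row does not reach is not made up. A row lasts 1/8 s, in which the tool goes at most 62.5 mm and 10.7 degrees, less where a joint would pass 70% of its speed; a pose out of reach is approached as far as the arm can. A call with a gripper value outside its range is refused whole. The fingers move at their own pace and stop on an object; the grip force is fixed at half the most. Time passes only in rows, so rows that do not move let the fingers close, or fill a call up. It gives the time, the measured TCP pose, the force and the opening at its end, in the units of the state.
- read_state(): the state, without advancing time (a new reading comes with each control period).
- snapshot(name): name is "scene" or "side" or "wrist"; returns a dict with "image" (400x640x3 uint8, blue, green, red), "fx", "fy", "cx", "cy" (pixels), "position" and "rotation" of the camera in the world. Camera axes: x right, y up, looking along -z (the intrinsics and any distortion apply to the point x, -y, -z); pixel columns grow to the right and rows downward; lengths in m; the calibration is good to about 2 mm. The wrist camera is an equidistant fisheye: a pixel r from the principal point sees the ray r / f radians off the axis. A picture is of the moment at which its call begins. There is no depth.
- job_done(): hands the job in, once; it reports no verdict.
The state is a dict: "t": time; "joints": joint angles; "joint_velocities": joint speeds; "joint_torque": joint torques, N m; "position": TCP position; "tcp_rot": TCP orientation; "ft_force": force on the tool from outside, world axes, zero at the start; "wrist_torque": the same for the moment, N m; "finger_gap": finger opening in m.
Only numpy, scipy, OpenCV 4.12 (cv2) and the standard library are available. Lean on these libraries where they do the work, as an engineer would, in place of code of your own. Each camera call takes 0.05 s, during which the arm holds its last target.

## Task

Three bottles of calibration standard in the rack have their stoppers standing proud: with the fingertips press each stopper down gently until it is fully home, first the blue, then the yellow, then the red, and never go back to touch an earlier one or touch a later one too soon, so that nothing is carried from one standard to the next. The bottle with the black stopper is already closed: do not touch it. Do not grip, lift or tip any bottle, and leave everything else on the bench where it stands.

Things in the scene. Friction and masses are not known exactly. Their poses are not given: they have to be found in the camera images.
- rack: light grey block, 180 x 180 mm, 45 mm tall, fixed to the bench; origin at the centre of its underside, z up. Four round wells 48 mm across, centred 41 mm either way along its x and y; their floors are 15 mm above the bench
- bottle_blue: loose white plastic bottle with a blue stopper and a blue band, 46 mm across, rim 105 mm above its underside, 140 to 280 g; stands in a well of the rack with about 1 mm play. Origin at the centre of its underside, z up
- top_blue (a point): centre of the flat top of the blue stopper; the head is a disc 32 mm across and 14 mm thick, its blue upper part of soft rubber that yields about 1 mm per 3.5 N (6 mm at most) and springs back; the point moves down with the stopper, and is 129 mm above the bottle's underside at joint 0, 119 mm when home
- stopper_blue (a joint): how far the blue stopper is pushed in (m): 0 = standing 10 mm proud, 0.010 = fully home against the bottle's rim (firm stop). Starts between 0 and 0.0025; slides at about 3 N, stays where it is left, does not spring back
- bottle_yellow: loose white plastic bottle with a yellow stopper and a yellow band, 46 mm across, rim 105 mm above its underside, 140 to 280 g; stands in a well of the rack with about 1 mm play. Origin at the centre of its underside, z up
- top_yellow (a point): centre of the flat top of the yellow stopper; the head is a disc 32 mm across and 14 mm thick, its yellow upper part of soft rubber that yields about 1 mm per 3.5 N (6 mm at most) and springs back; the point moves down with the stopper, and is 129 mm above the bottle's underside at joint 0, 119 mm when home
- stopper_yellow (a joint): how far the yellow stopper is pushed in (m): 0 = standing 10 mm proud, 0.010 = fully home against the bottle's rim (firm stop). Starts between 0 and 0.0025; slides at about 3 N, stays where it is left, does not spring back
- bottle_red: loose white plastic bottle with a red stopper and a red band, 46 mm across, rim 105 mm above its underside, 140 to 280 g; stands in a well of the rack with about 1 mm play. Origin at the centre of its underside, z up
- top_red (a point): centre of the flat top of the red stopper; the head is a disc 32 mm across and 14 mm thick, its red upper part of soft rubber that yields about 1 mm per 3.5 N (6 mm at most) and springs back; the point moves down with the stopper, and is 129 mm above the bottle's underside at joint 0, 119 mm when home
- stopper_red (a joint): how far the red stopper is pushed in (m): 0 = standing 10 mm proud, 0.010 = fully home against the bottle's rim (firm stop). Starts between 0 and 0.0025; slides at about 3 N, stays where it is left, does not spring back
- bottle_black: loose white plastic bottle with a black stopper and a black band, 46 mm across, rim 105 mm above its underside, 140 to 280 g; stands in a well of the rack with about 1 mm play. Origin at the centre of its underside, z up
- top_black (a point): centre of the flat top of the black stopper; the head is a disc 32 mm across and 14 mm thick, its black upper part of soft rubber that yields about 1 mm per 3.5 N (6 mm at most) and springs back; the point moves down with the stopper, and is 129 mm above the bottle's underside at joint 0, 119 mm when home
- stopper_black (a joint): how far the black stopper is pushed in (m): 0 = standing 10 mm proud, 0.010 = fully home against the bottle's rim (firm stop). Starts home
- beaker: bystander: clear glass beaker, 68 mm across, 85 mm tall; loose. Origin at the centre of its underside
- jar: bystander: brown glass jar with white lid, 52 mm across, 70 mm tall; loose. Origin at the centre of its underside
- marker: bystander: white and green marker pen lying flat, 140 mm long, 16 mm thick; loose. Origin under its middle, x along it
- vial: bystander: small clear glass vial with green lid, 26 mm across, 50 mm tall; loose. Origin at the centre of its underside

How it is judged:
On the way, in this order (a step that is already met when the one before it is completed fails the run):
1. the blue stopper is pressed home (value of joint stopper_blue above 0.008 m), for 0.1 s.
2. the yellow stopper is pressed home (value of joint stopper_yellow above 0.008 m), for 0.1 s.
3. the red stopper is pressed home (value of joint stopper_red above 0.008 m), for 0.1 s.
At the end, for the whole second after the job is handed in: All four stoppers are home (within 2 mm), every bottle stands upright (within 0.15 rad), at rest, on the floor of its well (within 4 mm), and no bystander has moved more than 30 mm (value of joint each of stopper_blue, stopper_yellow, stopper_red, stopper_black above 0.008 m and angle between each of bottle_blue, bottle_yellow, bottle_red, bottle_black's own z axis and vertical below 0.15 rad and z of each of bottle_blue, bottle_yellow, bottle_red, bottle_black in the frame of rack below 0.019 m and linear speed of each of bottle_blue, bottle_yellow, bottle_red, bottle_black below 0.02 m/s and distance of each of beaker, jar, marker, vial from where it was at the start of the episode below 0.03 m); the robot touches nothing.
It fails at once if a bottle or stopper is touched out of turn: before the earlier stoppers are home, or again once the next stopper has been pressed ((value of joint stopper_blue below 0.008 m and (contact force between the fingers and bottle_yellow above 0.5 N or contact force between the fingers and bottle_red above 0.5 N)) or (value of joint stopper_yellow below 0.008 m and contact force between the fingers and bottle_red above 0.5 N) or (value of joint stopper_yellow above 0.004 m and contact force between the fingers and bottle_blue above 0.5 N) or (value of joint stopper_red above 0.004 m and contact force between the fingers and bottle_yellow above 0.5 N)).
It fails at once if the black-stoppered bottle is touched (contact force between the fingers and bottle_black above 0.5 N).
It fails at once if a bottle is pressed with more than 30 N (contact force between the fingers and bottle_blue above 30 N or contact force between the fingers and bottle_yellow above 30 N or contact force between the fingers and bottle_red above 30 N or contact force between the fingers and bottle_black above 30 N).
It fails at once if a bottle is lifted (more than 10 mm) or tipped (more than 0.25 rad) (z of any of bottle_blue, bottle_yellow, bottle_red, bottle_black in the frame of rack above 0.025 m or angle between any of bottle_blue, bottle_yellow, bottle_red, bottle_black's own z axis and vertical above 0.25 rad).
It fails at once if a bystander is moved by more than 30 mm (distance of any of beaker, jar, marker, vial from where it was at the start of the episode above 0.03 m).
It also fails if it takes over 54 s, if anything falls off the work surface, if the arm or the gripper's body presses on something with over 40 N, if the wrist force passes 120 N, or if a joint passes its speed limit or range.

## Working session

There is one attempt and no reset: what is moved stays moved. The work goes in short steps, Python scripts to look and compute and a shell command to move; the robot and the scene stay as the last step left them, time stands still between calls to the robot, and variables do not carry over. Pictures are saved under pics/ and viewed, and the job is handed in when it is done.

```bash
ls; mkdir -p pics; python3 - <<'E'
from plant import *
import cv2
s=read_state()
for k,v in s.items(): print(k,v)
print(pinch_z)
for n in ["scene","side","wrist"]:
    d=snapshot(n); cv2.imwrite(f"pics/{n}0.png",d["image"]); print(n,{k:v for k,v in d.items() if k!="image"})
E
```

```text
pics
t 0.0
joints [ 1.08940565e+00  3.51256257e-01  1.65243362e+00  3.14228723e-06
  1.13910788e+00 -8.45986677e-02]
joint_velocities [7.71761063e-04 1.14442173e-03 1.28208038e-03 6.77562604e-07
 9.81623823e-04 5.03474934e-04]
joint_torque [-2.49942634e-03 -4.97314274e+01 -2.85253018e+01  6.98639592e-02
  2.57056364e-02 -1.17613340e-04]
position [0.21236481 0.50696442 0.21808685]
tcp_rot [-1.69622106e-04  1.97097663e-01  9.80383674e-01 -5.78186833e-04]
ft_force [-0.41147472  1.07889999 -0.33146947]
wrist_torque [-0.01138329 -0.01106678 -0.05543145]
finger_gap 0.09286396760234225
-0.0188
scene {'fx': 416.4913846932118, 'fy': 416.4913846932118, 'cx': 321.9808651699625, 'cy': 198.56307869488856, 'position': array([ 1.06413453, -0.02200505,  0.67666086]), 'rotation': array([0.70388241, 0.26040789, 0.22164719, 0.62258318])}
side {'fx': 433.54673736007817, 'fy': 433.54673736007817, 'cx': 310.3700678994429, 'cy': 203.60172322061413, 'position': array([0.26541922, 0.48535131, 0.74970547]), 'rotation': array([-0.30297546, -0.10040193,  0.31791734,  0.89277875])}
wrist {'fx': 309.70691628693146, 'fy': 309.70691628693146, 'cx': 318.38112954480977, 'cy': 197.48152156865856, 'position': array([0.14697848, 0.53417134, 0.38316713]), 'rotation': array([ 0.82553124, -0.10832937, -0.07091423,  0.54930328])}
```

View pics/scene0.png

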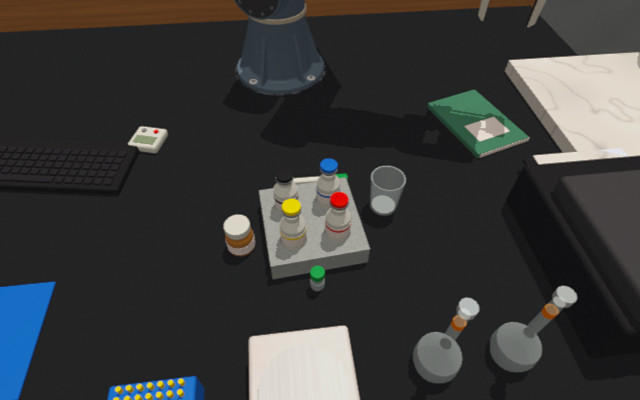

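View pics/side0.png

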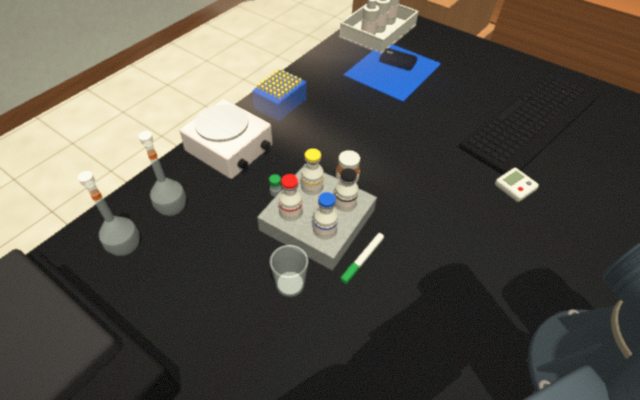

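View pics/wrist0.png

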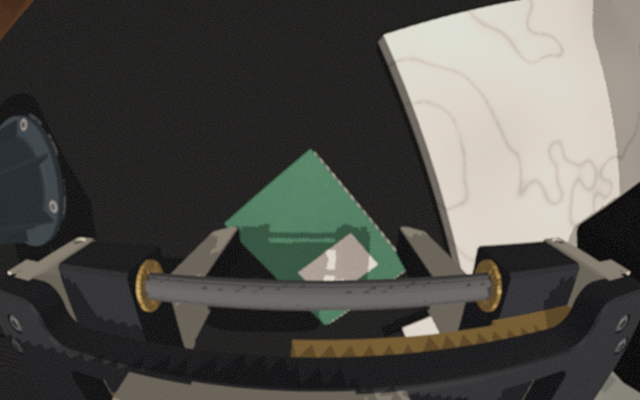

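The scene view shows the caps at about blue (329,165), yellow (291,207), red (339,200) and black (285,176). In the side view they are at blue (327,200), yellow (313,156), red (290,182) and black (349,175). I'll triangulate the caps from these two views.

```bash
cat > h.py <<'E'
import numpy as np, cv2
from plant import *
from scipy.spatial.transform import Rotation as R
def rot(q): return R.from_quat([q[1],q[2],q[3],q[0]])
def ray(d,u,v):
    r=np.array([(u-d["cx"])/d["fx"],-(v-d["cy"])/d["fy"],-1.0]); r=rot(d["rotation"]).apply(r)
    return np.array(d["position"]),r/np.linalg.norm(r)
def tri(rs):
    A=sum(np.eye(3)-np.outer(r,r) for p,r in rs); b=sum((np.eye(3)-np.outer(r,r))@p for p,r in rs)
    x=np.linalg.solve(A,b); return x,[np.linalg.norm(np.cross(x-p,r)) for p,r in rs]
H={"blue":[(100,125)],"yellow":[(24,34)],"red":[(0,6),(174,180)]}
G={"scene":{"blue":(329,165),"yellow":(291,207),"red":(339,200)},"side":{"blue":(327,200),"yellow":(313,156),"red":(290,182)}}
def mask(img,c,g):
    hsv=cv2.cvtColor(img,cv2.COLOR_BGR2HSV); m=np.zeros(img.shape[:2],np.uint8)
    for a,b in H[c]: m|=cv2.inRange(hsv,(a,150,70),(b,255,255))
    n,l,s,ce=cv2.connectedComponentsWithStats(m)
    i=min([i for i in range(1,n) if s[i,4]>40],key=lambda i:np.hypot(*(ce[i]-g)))
    return ce[i],s[i]
E
python3 - <<'E'
from h import *
D={n:snapshot(n) for n in("scene","side")}
for c in H:
    rs=[]
    for n in D:
        ce,s=mask(D[n]["image"],c,G[n][c]); print(c,n,ce.round(1),s); rs.append(ray(D[n],*ce))
    print(tri(rs))
rs=[ray(D["scene"],285,176),ray(D["side"],349,175)];print("black",tri(rs))
for n in D:
    im=D[n]["image"][130:290,220:420]; cv2.imwrite(f"pics/{n}z.png",cv2.resize(im,(800,640)[:2] and (750,600),interpolation=cv2.INTER_CUBIC))
E
```

```text
blue scene [328.4 164.9] [320 158  18  15 220]
blue side [326.6 199.3] [319 193  16  14 179]
(array([0.54018533, 0.06244911, 0.13961035]), [np.float64(0.0007921137774060941), np.float64(0.0007921137774061258)])
yellow scene [290.9 206.6] [282 198  19  18 263]
yellow side [312.4 154.3] [304 148  17  14 174]
(array([ 0.62972592, -0.01277476,  0.14123533]), [np.float64(0.0011507308099521813), np.float64(0.0011507308099521095)])
red scene [338.7 199.5] [330 192  19  16 242]
red side [289.  180.6] [281 173  17  16 207]
(array([0.62309373, 0.0687225 , 0.13969774]), [np.float64(0.0006275342017702175), np.float64(0.0006275342017701235)])
black (array([ 0.54682295, -0.01879244,  0.129282  ]), [np.float64(0.002963993767041011), np.float64(0.0029639937670408933)])
```

Blue top is at (540,62), yellow at (630,-13) and red at (623,69). These fit the 82 mm grid, and the fitted heights are plausible. Next I'll close the fingers and travel at a safe height to above blue.

```bash
python3 -m crank '[{"offset":[33,-44,0],"twist":[0,0,0],"fingers":-1},{"offset":[33,-44,0],"twist":[0,0,0],"fingers":-1},{"offset":[33,-44,0],"twist":[0,0,0],"fingers":-1},{"offset":[33,-44,0],"twist":[0,0,0],"fingers":-1},{"offset":[33,-44,0],"twist":[0,0,0],"fingers":-1}]'
```

```text
t: 0.88
position: [0.3795, 0.2826, 0.2181]
tcp_rot: [0.0, 0.194, 0.981, 0.0]
ft_force: [0.8, 0.1, 1.0]
finger_gap: 0.0474
```

```bash
python3 -m crank '[{"offset":[32,-44,0],"twist":[0,0,0],"fingers":-1},{"offset":[32,-44,0],"twist":[0,0,0],"fingers":-1},{"offset":[32,-44,0],"twist":[0,0,0],"fingers":-1},{"offset":[32,-44,0],"twist":[0,0,0],"fingers":-1},{"offset":[32,-44,0],"twist":[0,0,0],"fingers":-1}]'; python3 -m crank '[{"offset":[0,0,0],"twist":[0,0,0],"fingers":-1},{"offset":[0,0,0],"twist":[0,0,0],"fingers":-1},{"offset":[0,0,0],"twist":[0,0,0],"fingers":-1},{"offset":[0,0,0],"twist":[0,0,0],"fingers":-1},{"offset":[0,0,0],"twist":[0,0,0],"fingers":-1}]'
python3 - <<'E'
from h import *
for n in ["scene","side","wrist"]:
    d=snapshot(n); cv2.imwrite(f"pics/{n}1.png",d["image"])
s=read_state();print(s["position"],s["finger_gap"],s["ft_force"])
E
```

```text
t: 1.5
position: [0.5439, 0.0543, 0.2186]
tcp_rot: [0.001, 0.194, 0.981, 0.001]
ft_force: [0.5, 1.3, 0.0]
finger_gap: 0.0012
t: 2.12
position: [0.5438, 0.0539, 0.2182]
tcp_rot: [0.0, 0.195, 0.981, 0.001]
ft_force: [1.3, -0.1, 0.7]
finger_gap: 0.0006
[0.54398504 0.05360072 0.21817176] 0.0006158429950875943 [-0.23882692  0.12788505  0.47299547]
```

```bash
python3 -m crank '[{"offset":[-4,9,0],"twist":[0,0,0],"fingers":-1},{"offset":[0,0,-20],"twist":[0,0,0],"fingers":-1},{"offset":[0,0,-20],"twist":[0,0,0],"fingers":-1},{"offset":[0,0,-10],"twist":[0,0,0],"fingers":-1},{"offset":[0,0,0],"twist":[0,0,0],"fingers":-1}]'
python3 - <<'E'
from h import *
t=[]
for n in ["scene","side","wrist"]:
    d=snapshot(n); im=d["image"]
    if n!="wrist": im=im[90:290,220:420]
    t.append(cv2.resize(im,(400,400) if n!="wrist" else (480,300)))
cv2.imwrite("pics/a2.png",np.hstack(t[:2])); cv2.imwrite("pics/a2w.png",t[2])
s=read_state();print(s["position"],s["finger_gap"],s["ft_force"])
E
```

```text
t: 2.9
position: [0.5393, 0.0649, 0.1675]
tcp_rot: [0.001, 0.195, 0.981, 0.001]
ft_force: [-0.2, 0.3, -0.4]
finger_gap: 0.0003
[0.53990691 0.06472926 0.16851742] 0.0005478920234553188 [-0.85713181  0.35883516  0.29513459]
```

View pics/a2.png

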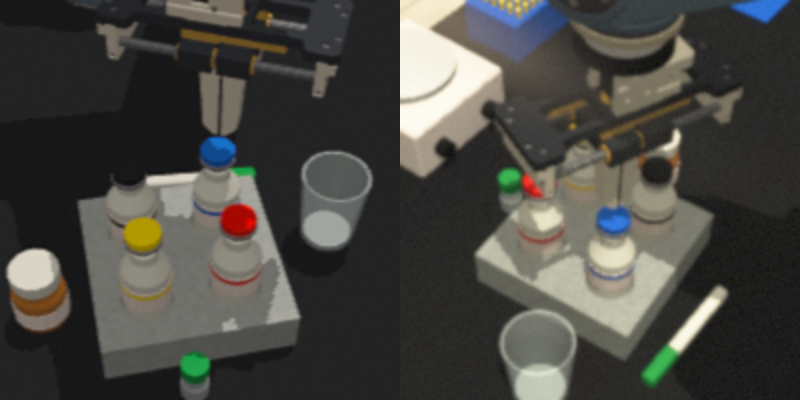

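View pics/a2w.png

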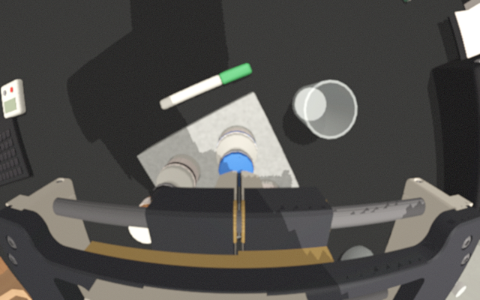

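The fingers hang centred over the blue stopper in all three views: scene crop (218,135), side crop (615,205). I'll now descend, watching the force.

```bash
python3 -m crank '[{"offset":[0,-2,-8],"twist":[0,0,0],"fingers":-1},{"offset":[0,0,-8],"twist":[0,0,0],"fingers":-1},{"offset":[0,0,-3],"twist":[0,0,0],"fingers":-1},{"offset":[0,0,-3],"twist":[0,0,0],"fingers":-1},{"offset":[0,0,0],"twist":[0,0,0],"fingers":-1}]'
```

```text
t: 3.68
position: [0.5402, 0.0625, 0.1456]
tcp_rot: [0.002, 0.195, 0.981, 0.001]
ft_force: [0.7, 0.1, -0.2]
finger_gap: 0.0006
```

```bash
python3 -m crank '[{"offset":[0,0,-2],"twist":[0,0,0],"fingers":-1},{"offset":[0,0,-2],"twist":[0,0,0],"fingers":-1},{"offset":[0,0,-2],"twist":[0,0,0],"fingers":-1},{"offset":[0,0,-2],"twist":[0,0,0],"fingers":-1},{"offset":[0,0,0],"twist":[0,0,0],"fingers":-1}]'
```

```text
t: 4.3
position: [0.5406, 0.0626, 0.1379]
tcp_rot: [0.003, 0.195, 0.981, 0.001]
ft_force: [-0.5, 1.0, 2.5]
finger_gap: 0.0006
```

```bash
python3 -m crank '[{"offset":[0,0,-1.5],"twist":[0,0,0],"fingers":-1},{"offset":[0,0,-1.5],"twist":[0,0,0],"fingers":-1},{"offset":[0,0,-1.5],"twist":[0,0,0],"fingers":-1},{"offset":[0,0,0],"twist":[0,0,0],"fingers":-1},{"offset":[0,0,0],"twist":[0,0,0],"fingers":-1}]'
```

```text
t: 4.92
position: [0.5407, 0.0626, 0.1333]
tcp_rot: [0.003, 0.195, 0.981, 0.001]
ft_force: [-0.6, -0.3, 3.1]
finger_gap: 0.0002
```

```bash
python3 -m crank '[{"offset":[0,0,-1],"twist":[0,0,0],"fingers":-1},{"offset":[0,0,-1],"twist":[0,0,0],"fingers":-1},{"offset":[0,0,0],"twist":[0,0,0],"fingers":-1},{"offset":[0,0,0],"twist":[0,0,0],"fingers":-1},{"offset":[0,0,0],"twist":[0,0,0],"fingers":-1}]'
```

```text
t: 5.55
position: [0.5417, 0.0626, 0.1329]
tcp_rot: [0.004, 0.195, 0.981, 0.002]
ft_force: [-1.6, 0.6, 4.7]
finger_gap: 0.0007
```

```bash
python3 -m crank '[{"offset":[0,0,-1.5],"twist":[0,0,0],"fingers":-1},{"offset":[0,0,-1.5],"twist":[0,0,0],"fingers":-1},{"offset":[0,0,-1],"twist":[0,0,0],"fingers":-1},{"offset":[0,0,0],"twist":[0,0,0],"fingers":-1},{"offset":[0,0,0],"twist":[0,0,0],"fingers":-1}]'; python3 -c "
from plant import read_state as r
s=r();print(s['ft_force'],s['position'])"
```

```text
t: 6.18
position: [0.5437, 0.0628, 0.1323]
tcp_rot: [0.007, 0.195, 0.981, 0.002]
ft_force: [-2.3, -0.1, 8.6]
finger_gap: 0.0002
[-2.33131684 -0.05090657  8.5677371 ] [0.54373618 0.06280589 0.13233668]
```

Force rose to 8.6 N, well past the roughly 3 N needed to slide, with hardly any further travel. Blue is therefore against its stop. I'll lift off straight up.

```bash
python3 -m crank '[{"offset":[0,0,5],"twist":[0,0,0],"fingers":-1},{"offset":[0,0,10],"twist":[0,0,0],"fingers":-1},{"offset":[0,0,15],"twist":[0,0,0],"fingers":-1},{"offset":[0,0,15],"twist":[0,0,0],"fingers":-1},{"offset":[0,0,0],"twist":[0,0,0],"fingers":-1}]'
python3 - <<'E'
from h import *
D={n:snapshot(n) for n in("scene","side")}
for c in H:
    rs=[]
    for n in D:
        try:
            ce,s=mask(D[n]["image"],c,G[n][c]); print(c,n,ce.round(1),s); rs.append(ray(D[n],*ce))
        except Exception as e: print(c,n,e)
    print(tri(rs)[0])
cv2.imwrite("pics/a3.png",np.hstack([cv2.resize(D[n]["image"][90:290,220:420],(400,400)) for n in D]))
s=read_state();print(s["position"],s["tcp_rot"],s["ft_force"])
E
```

```text
t: 6.8
position: [0.5439, 0.0628, 0.1805]
tcp_rot: [0.008, 0.195, 0.981, 0.002]
ft_force: [0.5, -0.2, -0.7]
finger_gap: 0.0004
blue scene [328.4 168.1] [320 161  18  15 219]
blue side [326.2 202. ] [319 196  16  13 171]
[0.54054315 0.06261167 0.13186701]
yellow scene [290.9 206.7] [282 199  19  17 262]
yellow side min() iterable argument is empty
[ 2.63361233 -0.05911715  2.61625449]
red scene [338.8 199.6] [330 192  18  16 239]
red side [287.8 182.2] [281 175  17  14 145]
[0.62280196 0.07037482 0.13773624]
[0.54321844 0.06276948 0.17907816] [0.0066271  0.19497467 0.98078335 0.0022337 ] [ 0.45569945 -0.31973966 -0.85945258]
```

View pics/a3.png

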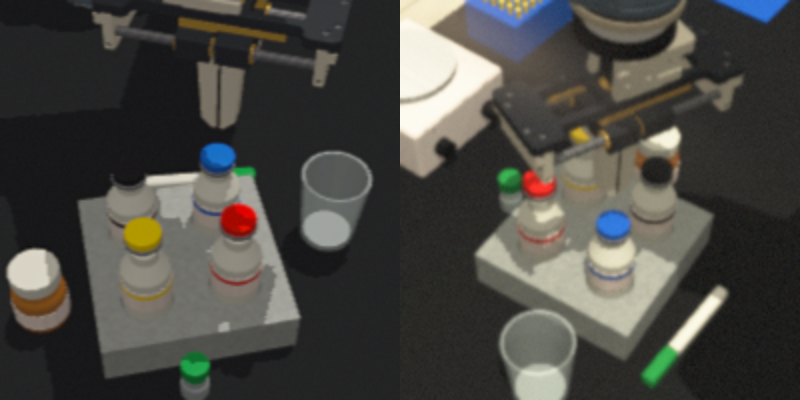

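Blue's cap has dropped about 7.7 mm, which fits being home, and the bottle is upright. Next is yellow, at height.

```bash
python3 -m crank '[{"offset":[22,-19,0],"twist":[0.15,0.75,0],"fingers":-1},{"offset":[22,-19,0],"twist":[0,0,0],"fingers":-1},{"offset":[22,-19,0],"twist":[0,0,0],"fingers":-1},{"offset":[21,-19,0],"twist":[0,0,0],"fingers":-1},{"offset":[0,0,0],"twist":[0,0,0],"fingers":-1}]'
python3 - <<'E'
from h import *
D={n:snapshot(n) for n in("scene","side")}
cv2.imwrite("pics/a4.png",np.hstack([cv2.resize(D[n]["image"][90:290,220:420],(400,400)) for n in D]))
s=read_state();print(s["position"],s["tcp_rot"],s["ft_force"])
E
```

```text
t: 7.52
position: [0.6309, -0.0152, 0.1758]
tcp_rot: [-0.003, 0.195, 0.981, 0.002]
ft_force: [-0.4, 1.1, -0.5]
finger_gap: 0.0009
[ 0.6298813  -0.01390958  0.17601147] [-0.00318197  0.19402138  0.98099001  0.00204606] [-0.52473297  0.87080377 -0.23593647]
```

View pics/a4.png

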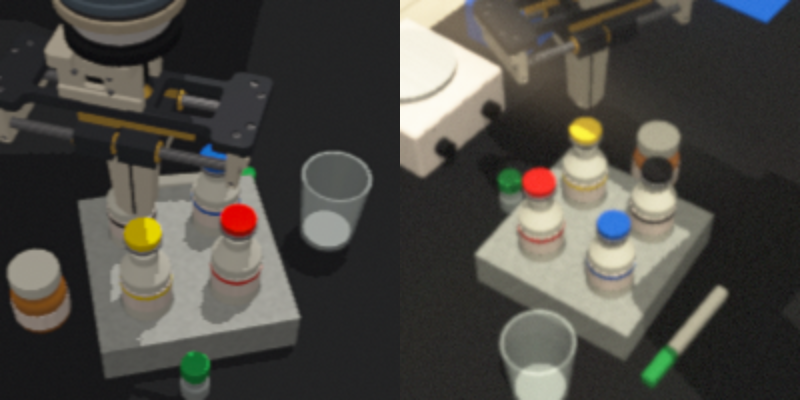

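The fingers are centred above yellow (scene crop 133,210; side crop 587,100). Descending.

```bash
python3 -m crank '[{"offset":[0,1,-12],"twist":[0,0,0],"fingers":-1},{"offset":[0,0,-10],"twist":[0,0,0],"fingers":-1},{"offset":[0,0,-5],"twist":[0,0,0],"fingers":-1},{"offset":[0,0,-2],"twist":[0,0,0],"fingers":-1},{"offset":[0,0,0],"twist":[0,0,0],"fingers":-1}]'; python3 -m crank '[{"offset":[0,0,-2],"twist":[0,0,0],"fingers":-1},{"offset":[0,0,-2],"twist":[0,0,0],"fingers":-1},{"offset":[0,0,-2],"twist":[0,0,0],"fingers":-1},{"offset":[0,0,-2],"twist":[0,0,0],"fingers":-1},{"offset":[0,0,0],"twist":[0,0,0],"fingers":-1}]'
```

```text
t: 8.25
position: [0.6281, -0.0109, 0.1444]
tcp_rot: [-0.004, 0.193, 0.981, 0.002]
ft_force: [-0.5, 0.1, 0.8]
finger_gap: 0.0007
t: 8.88
position: [0.6288, -0.0111, 0.1373]
tcp_rot: [-0.003, 0.193, 0.981, 0.002]
ft_force: [-1.0, -0.5, 3.2]
finger_gap: 0.0002
```

```bash
python3 -m crank '[{"offset":[0,0,-1.5],"twist":[0,0,0],"fingers":-1},{"offset":[0,0,-1.5],"twist":[0,0,0],"fingers":-1},{"offset":[0,0,-1.5],"twist":[0,0,0],"fingers":-1},{"offset":[0,0,-1],"twist":[0,0,0],"fingers":-1},{"offset":[0,0,0],"twist":[0,0,0],"fingers":-1}]'
```

```text
t: 9.5
position: [0.6294, -0.0111, 0.1325]
tcp_rot: [-0.002, 0.193, 0.981, 0.002]
ft_force: [-1.3, 0.7, 6.7]
finger_gap: -0.0
```

```bash
python3 -m crank '[{"offset":[0,0,-1.5],"twist":[0,0,0],"fingers":-1},{"offset":[0,0,-1.5],"twist":[0,0,0],"fingers":-1},{"offset":[0,0,-1],"twist":[0,0,0],"fingers":-1},{"offset":[0,0,0],"twist":[0,0,0],"fingers":-1},{"offset":[0,0,0],"twist":[0,0,0],"fingers":-1}]'
```

```text
t: 10.12
position: [0.6314, -0.0111, 0.1327]
tcp_rot: [0.001, 0.193, 0.981, 0.003]
ft_force: [-0.7, 0.4, 6.7]
finger_gap: 0.0005
```

```bash
python3 -m crank '[{"offset":[-1,0,-2],"twist":[0,0,0],"fingers":-1},{"offset":[0,0,-2],"twist":[0,0,0],"fingers":-1},{"offset":[0,0,-2],"twist":[0,0,0],"fingers":-1},{"offset":[0,0,-2],"twist":[0,0,0],"fingers":-1},{"offset":[0,0,-2],"twist":[0,0,0],"fingers":-1}]'
```

```text
t: 10.75
position: [0.6339, -0.0112, 0.1299]
tcp_rot: [0.006, 0.193, 0.981, 0.003]
ft_force: [-4.6, 0.3, 19.9]
finger_gap: 0.0006
```

Force reached 20 N on a firm stop, below the 30 N limit. Yellow is home, so I'll lift.

```bash
python3 -m crank '[{"offset":[0,0,5],"twist":[0,0,0],"fingers":-1},{"offset":[0,0,10],"twist":[0,0,0],"fingers":-1},{"offset":[0,0,15],"twist":[0,0,0],"fingers":-1},{"offset":[0,0,15],"twist":[0,0,0],"fingers":-1},{"offset":[0,0,0],"twist":[0,0,0],"fingers":-1}]'
python3 - <<'E'
from h import *
D={n:snapshot(n) for n in("scene","side")}
for c in H:
    rs=[]
    for n in D:
        try:
            ce,s=mask(D[n]["image"],c,G[n][c]); print(c,n,ce.round(1),s); rs.append(ray(D[n],*ce))
        except Exception as e: print(c,n,e)
    print(tri(rs)[0])
cv2.imwrite("pics/a5.png",np.hstack([cv2.resize(D[n]["image"][90:290,220:420],(400,400)) for n in D]))
s=read_state();print(s["position"],s["tcp_rot"],s["ft_force"])
E
```

```text
t: 11.38
position: [0.6341, -0.0112, 0.1782]
tcp_rot: [0.007, 0.193, 0.981, 0.003]
ft_force: [-0.8, -0.2, 0.3]
finger_gap: 0.0005
blue scene [327.9 164.2] [321 161  15   7  61]
blue side [326.4 202. ] [319 196  16  14 175]
[0.53722677 0.06376954 0.13692485]
yellow scene [290.9 209.6] [282 201  19  18 256]
yellow side [311.4 158.6] [304 154  16  11 128]
[ 0.62939972 -0.01162311  0.1313781 ]
red scene [338.7 199.5] [330 192  19  16 242]
red side [288.9 180.4] [281 173  17  16 211]
[0.62330569 0.06867194 0.13996242]
[ 0.63344162 -0.01118909  0.17667493] [0.00555431 0.19307786 0.98116209 0.0033241 ] [0.10176624 0.28551767 0.16920802]
```

View pics/a5.png

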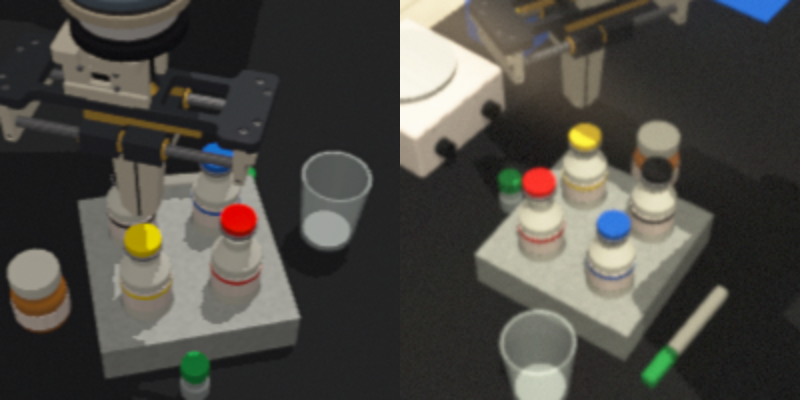

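Yellow's cap is now at 131.4 mm, the same as blue. Moving on to red by (-10, +80).

```bash
python3 -m crank '[{"offset":[-3,20,0],"twist":[0.1,0.6,0],"fingers":-1},{"offset":[-3,20,0],"twist":[0,0,0],"fingers":-1},{"offset":[-2,20,0],"twist":[0,0,0],"fingers":-1},{"offset":[-2,20,0],"twist":[0,0,0],"fingers":-1},{"offset":[0,0,0],"twist":[0,0,0],"fingers":-1}]'
python3 - <<'E'
from h import *
D={n:snapshot(n) for n in("scene","side")}
cv2.imwrite("pics/a6.png",np.hstack([cv2.resize(D[n]["image"][90:290,220:420],(400,400)) for n in D]))
s=read_state();print(s["position"],s["tcp_rot"],s["ft_force"])
E
```

```text
t: 12.1
position: [0.6216, 0.0762, 0.1751]
tcp_rot: [-0.001, 0.192, 0.981, 0.003]
ft_force: [0.5, -0.7, 0.3]
finger_gap: 0.0001
[0.62183261 0.07459458 0.17516696] [-0.0013649   0.19294549  0.98120389  0.00301535] [ 0.1068789  -0.24115514  0.12108706]
```

View pics/a6.png

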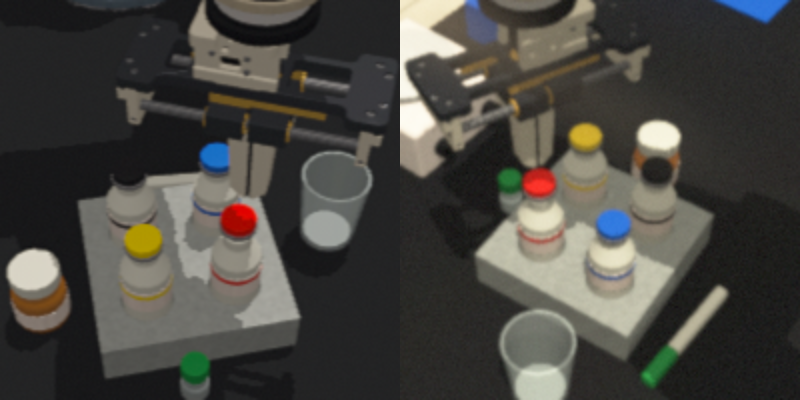

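The fingers are above red but about 5–6 mm too far in y. I'll correct that and descend.

```bash
python3 -m crank '[{"offset":[1,-6,-3],"twist":[0,0,0],"fingers":-1},{"offset":[0,0,-10],"twist":[0,0,0],"fingers":-1},{"offset":[0,0,-8],"twist":[0,0,0],"fingers":-1},{"offset":[0,0,-5],"twist":[0,0,0],"fingers":-1},{"offset":[0,0,0],"twist":[0,0,0],"fingers":-1}]'; python3 -m crank '[{"offset":[0,0,-3],"twist":[0,0,0],"fingers":-1},{"offset":[0,0,-2],"twist":[0,0,0],"fingers":-1},{"offset":[0,0,-2],"twist":[0,0,0],"fingers":-1},{"offset":[0,0,-2],"twist":[0,0,0],"fingers":-1},{"offset":[0,0,0],"twist":[0,0,0],"fingers":-1}]'
```

```text
t: 12.82
position: [0.6228, 0.0661, 0.1465]
tcp_rot: [-0.002, 0.194, 0.981, 0.003]
ft_force: [-0.6, 0.3, 0.3]
finger_gap: 0.0004
t: 13.45
position: [0.6234, 0.0662, 0.1382]
tcp_rot: [-0.001, 0.194, 0.981, 0.003]
ft_force: [-0.1, 0.4, 1.8]
finger_gap: 0.0008
```

```bash
python3 -m crank '[{"offset":[0,0,-1.5],"twist":[0,0,0],"fingers":-1},{"offset":[0,0,-1.5],"twist":[0,0,0],"fingers":-1},{"offset":[0,0,-1.5],"twist":[0,0,0],"fingers":-1},{"offset":[0,0,-1.5],"twist":[0,0,0],"fingers":-1},{"offset":[0,0,0],"twist":[0,0,0],"fingers":-1}]'
```

```text
t: 14.08
position: [0.6238, 0.0662, 0.1326]
tcp_rot: [-0.0, 0.194, 0.981, 0.003]
ft_force: [-0.6, -0.1, 5.5]
finger_gap: 0.0004
```

```bash
python3 -m crank '[{"offset":[0,0,-1.5],"twist":[0,0,0],"fingers":-1},{"offset":[0,0,-1.5],"twist":[0,0,0],"fingers":-1},{"offset":[0,0,-1.5],"twist":[0,0,0],"fingers":-1},{"offset":[0,0,-1.5],"twist":[0,0,0],"fingers":-1},{"offset":[0,0,-1.5],"twist":[0,0,0],"fingers":-1}]'
```

```text
t: 14.7
position: [0.6268, 0.0663, 0.1305]
tcp_rot: [0.004, 0.194, 0.981, 0.004]
ft_force: [-2.3, -1.6, 14.1]
finger_gap: 0.0003
```

Red met a firm stop at 14 N. I'll lift and check everything.

```bash
python3 -m crank '[{"offset":[0,0,5],"twist":[0,0,0],"fingers":-1},{"offset":[0,0,10],"twist":[0,0,0],"fingers":-1},{"offset":[0,0,20],"twist":[0,0,0],"fingers":-1},{"offset":[0,0,40],"twist":[0,0,0],"fingers":-1},{"offset":[0,0,40],"twist":[0,0,0],"fingers":-1}]'
python3 -m crank '[{"offset":[0,0,40],"twist":[0,0,0],"fingers":-1},{"offset":[0,0,40],"twist":[0,0,0],"fingers":-1},{"offset":[0,0,0],"twist":[0,0,0],"fingers":-1},{"offset":[0,0,0],"twist":[0,0,0],"fingers":-1},{"offset":[0,0,0],"twist":[0,0,0],"fingers":-1}]'
python3 - <<'E'
from h import *
D={n:snapshot(n) for n in("scene","side")}
for c in H:
    rs=[]
    for n in D:
        try:
            ce,s=mask(D[n]["image"],c,G[n][c]); print(c,n,ce.round(1),s); rs.append(ray(D[n],*ce))
        except Exception as e: print(c,n,e)
    print(tri(rs)[0])
cv2.imwrite("pics/a7.png",np.hstack([cv2.resize(D[n]["image"][90:290,220:420],(400,400)) for n in D]))
s=read_state();print(s["position"],s["tcp_rot"],s["ft_force"])
E
```

```text
t: 15.32
position: [0.6249, 0.0663, 0.2458]
tcp_rot: [0.001, 0.194, 0.981, 0.003]
ft_force: [-0.0, 0.6, -0.1]
finger_gap: 0.0005
t: 15.95
position: [0.6245, 0.0664, 0.3296]
tcp_rot: [0.001, 0.194, 0.981, 0.004]
ft_force: [0.1, 0.4, 1.1]
finger_gap: 0.0006
blue scene [328.3 167.9] [320 161  18  15 218]
blue side [326.4 201.8] [319 195  16  14 179]
[0.54039163 0.0622556  0.13214165]
yellow scene [291.1 210. ] [282 202  19  17 253]
yellow side [312.1 158.6] [305 153  15  12 102]
[ 0.62903843 -0.01220058  0.13061524]
red scene [338.6 202.4] [330 195  18  16 239]
red side [289.  183.1] [281 176  17  15 208]
[0.62328361 0.06868677 0.13226434]
[0.6244885  0.06640829 0.32951035] [0.00113131 0.19404687 0.98098515 0.00356063] [-0.39304693  0.08159368 -0.0777473 ]
```

View pics/a7.png

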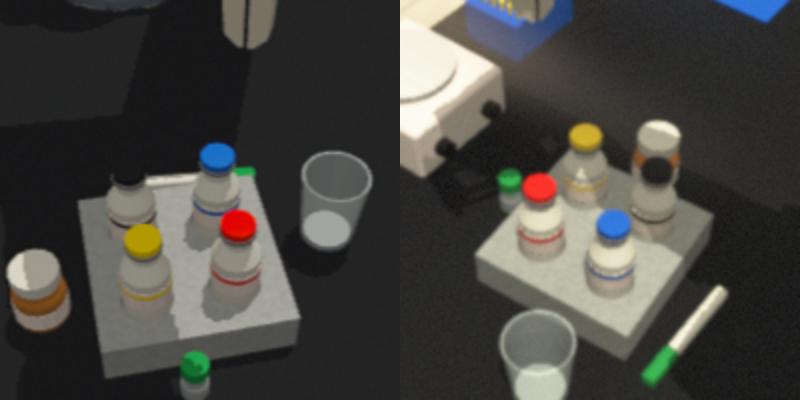

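All three caps are at about 131–132 mm, the same within 1.6 mm. Every bottle is upright, the bystanders haven't moved, and the arm is clear.

```bash
python3 -c "
from plant import job_done; print(job_done())"
```

```text
the job is handed in; nothing more can be done
None
```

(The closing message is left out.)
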